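# Settle the rocking bar lens flat side down on the strip viewer and clamp it

### The arm

A 6-joint arm with a two-finger parallel gripper is mounted at the origin on the work surface. World frame = base frame: x ahead of the robot, y to its left, z up, the work surface at z = 0. Lengths are in m, angles in rad, forces in N, time in s.
With the tool pointing down it reaches from about 0.425 to 1.125 m from the base axis. Payload 14.9 kg.
Tool frame: the origin (TCP) lies between the finger pads; the fingertips stand ctrl.tip_reach ahead of it and the grasp point (between the pads) lies 11 mm behind it (ctrl.tip_reach is the distance from the TCP to the fingertips, in m); z points along the fingers, y is the line along which they close (so a half turn about z gives the same grasp; the last joint's range is limited). The gripper opens to 91 mm and grips with 3 to 60 N. Pads are 32 mm wide; open, the fingers measure 118 mm over their backs; the gripper's body (76 mm by 178 mm) begins 60 mm behind the grasp point.
Start: joints at [1.28, 0.379, 1.734, -0, 1.028, -0.033], TCP at [0.178, 0.677, 0.201] pointing down, gripper open.
Joint ranges: [-2.77, 2.77], [-0.74, 2.19], [0, 2.66], [-1.06, 4.2], [0.31, 2.87], [-3.08, 3.08]. Speed limits (rad/s): [1.89, 1.89, 2.39, 3.14, 3.14, 3.14].

### API

Orientations are given as [roll, pitch, yaw] about the fixed x, y, z axes, in that order (R = Rz(yaw) Ry(pitch) Rx(roll)).
In Python, from cell import ctrl, viewer, ticket, finder gives the robot as it stands. The module is installed in compiled form; this text tells all that it offers.
- The arm moves only by the shell command python3 -m crank 'ROWS'. ROWS is JSON, a list that holds one entry, the list of rows, each a list of 5 numbers: the gripper command: -1 is fully open, 1 is shut, values between are in proportion, then the shift along the world's x, y, z in cm, then the turn about the world's z in degrees. A call has 1 to 20 rows; each row is the pose to reach, as a shift and turn from the pose commanded when the call began; what a row does not reach only later rows make up. A row lasts 1/12 s, in which the tool goes at most 41.7 mm and 7.16 degrees, less where a joint would pass 70% of its speed; a pose out of reach is approached as far as the arm can. A call with a gripper value outside its range is refused whole. The fingers move at their own pace and stop on an object; the grip force is fixed at half the most. Time passes only in rows, so rows that repeat a pose let the fingers close. It gives the time, the measured TCP pose, the force, the opening and the grip force at its end, in the units of the state.
- ctrl.get_state(): the state, without advancing time (a new reading comes with each control period).
- viewer.snapshot(name): name is "scene" or "top" or "wrist"; returns a dict with "color" (384x512x3 uint8, red, green, blue), "K" (3x3 intrinsics, pixels), "xyz" and "attitude" of the camera in the world. Camera axes: x right, y down, z forward; pixel columns grow to the right and rows downward; lengths in m; the calibration is good to about 2 mm. The wrist camera is an equidistant fisheye: a pixel r from the principal point sees the ray r / f radians off the axis. A picture is of the moment at which its call begins. There is no depth.
- ticket.sign_off(): hands the job in; it is judged then, once.
Trained networks look in a picture, given as the dict that the camera call returned (one of the last four; its "shot" number tells which), for a name from the list of things; names that differ only in an ending like _2 or _b are one class to them, and where a whole thing is asked for, a point or a joint stands for the part that bears it (a point fixed in the world has none). Each returns a list of dicts, best first, with "score" (0 to 1); they miss things now and then, are a little off and sometimes report something else, mostly with a low value. They report only what shows in the picture. A call takes as long as a camera call. They do not tell look-alikes from the thing itself.
- finder.spot_in(target, picture): "extent" ([centre column, centre row, width, height] in pixels, round what is visible of it).
- finder.silhouettes(target, picture): "region" (384x512 bool, what is visible of it) and "extent" ([centre column, centre row, width, height] in pixels, round what is visible of it).
- finder.pinpoint(target, picture): "position" ([column, row] in pixels: a listed point, or the origin of a listed thing).
The state is a dict: "time": time; "q": joint angles; "joint_velocities": joint speeds; "effort": joint torques, N m; "tcp_pos": TCP position; "tool_rot": TCP orientation; "force": force on the tool from outside, world axes, zero at the start; "ft_torque": the same for the moment, N m; "opening": finger opening in m; "finger_force": force on a finger pad.
Only numpy, scipy, OpenCV 4.12 (cv2) and the standard library are available. Lean on these libraries where they do the work, as an engineer would, in place of code of your own. Each camera call takes 0.05 s, during which the arm holds its last target. There are 200 camera calls.

### The job

The thick glass bar lens lies on its curved back on the bench, where it rocks at the least touch. Steady it, turn it over (you will have to put it down on the way and take it again) and lay it flat side down, centred along the viewer's raised rail, between the fixed fence and the open clamp; then slide the clamp until it holds the lens snugly against the fence, and let go. The lens must never be dropped or allowed to topple, and the bottle, tip box and flask stay where they are.

Things in the scene. Friction and masses are not known exactly. Their poses are not given: they have to be found in the camera images.
- lens: loose glass bar lens, white ends, ~130 g: 60 long (x), 40 wide (y), 26 mm thick (z). Flat side at z = 0, upright side walls z = 0 to 14, then a convex arc (radius 22.7) to the crown at z = 26. Origin: middle of the flat side; z points to the crown: roughly down at the start (it rocks on its curve about x), up at the end. Ends plane and square: it can stand on one. Both ends and sides are alike
- viewer: fixed strip viewer: grey base 200 (x) x 100 (y) x 12 mm; along its middle a raised aluminium rail 30 mm wide, x = -85 to +95, top at z = 30 mm, with light panel and test strip. On the rail a fixed fence block x = -70 to -55, 36 wide, top at z = 44; the clamp slides on the rail beyond it (+x). Origin: centre of the underside, z up, x along the rail from fence to clamp
- seat (a point): where the lens belongs: the point on the rail's top (30 mm above the bench), on its centre line, where the middle of the lens's flat side lies when the lens is against the fence. It is 30 mm from the fence's face; axes as the viewer's (x along the rail, away from the fence)
- clamp (a joint): travel of the clamp towards the fence, m: 0 fully open (its face 105 mm from the fence), 0.055 at its stop; it starts between 0 and 0.010, touches the clamped lens at 0.045. About 2 N of friction, stays where it is left
- clamp_tab (a point): middle of the top of the clamp's upright black tab, 78 mm above the bench. Tab 24 wide (y), 10 thick (x), 36 mm tall above a slide as wide; 35 mm nearer the fence than the tab's middle is the face of an 8 mm thick, 36 mm wide front plate, top 44 mm above the bench
- bottle: bystander: jar with a blue cap, 66 mm across, 105 mm tall; origin at the centre of its underside
- tip_box: bystander: blue pipette-tip box, 88 x 123 mm, 65 mm tall; origin at the centre of its underside
- flask: bystander: small conical flask with foil on its mouth, 66 mm across at the foot, 91 mm tall; origin at the centre of its underside
Mind the look-alikes: they are no part of the job. Of the things like the viewer, leave any that is purple; of the rest the smaller one is meant.

How it is judged:
On the way:
1. the lens lies still, flat side down, on the rail between the fence and the still open clamp (angle between lens's own z axis and vertical below 0.08 rad and z of lens in the frame of seat between -0.003 and 0.003 m and y of lens in the frame of seat between -0.012 and 0.012 m and linear speed of lens below 0.02 m/s and value of joint clamp below 0.03 m), for 0.2 s.
At the end, for the whole second after the job is handed in: the lens lies still, flat side down (within 3.5 degrees) on the rail, within 10 mm of its centre line, along it within 4.5 degrees, its end within 3 mm of the fence, and the clamp is closed to within 3 mm of it (travel above 0.042) (angle between lens's own z axis and vertical below 0.06 rad and z of lens in the frame of seat between -0.003 and 0.003 m and x of lens in the frame of seat between -0.003 and 0.003 m and y of lens in the frame of seat between -0.01 and 0.01 m and angle between the x axis of lens and the x axis of viewer, either way round below 0.08 rad and value of joint clamp above 0.042 m and linear speed of lens below 0.01 m/s); the robot touches nothing.
It fails at once if the lens is dropped or topples (moves faster than 0.5 m/s while the fingers do not hold it) (linear speed of lens above 0.5 m/s and contact force between lens and the fingers below 0.3 N).
It fails at once if the bottle, tip box or flask is moved more than 20 mm (distance of any of bottle, tip_box, flask from where it was at the start of the episode above 0.02 m).
It also fails if it takes over 69 s, if anything falls off the work surface, if the arm or the gripper's body presses on something with over 40 N, if the wrist force passes 120 N, or if a joint passes its speed limit or range.

## Working session

There is one attempt and no reset: what is moved stays moved. The work goes in short steps, Python scripts to look and compute and a shell command to move; the robot and the scene stay as the last step left them, time stands still between calls to the robot, and variables do not carry over. Pictures are saved under pics/ and viewed, at most 10 in all, crops included, and the job is handed in when it is done.

```bash
mkdir -p pics; cat > h.py <<'E'
import numpy as np, cv2
from scipy.spatial.transform import Rotation as Rn
from cell import ctrl, viewer, ticket, finder
def rot(p):
    a=np.array(p["attitude"],float)
    return a if a.shape==(3,3) else (Rn.from_euler('xyz',a).as_matrix() if a.size==3 else Rn.from_quat(a).as_matrix())
def ray(p,uv):
    K=np.array(p["K"]); x=(uv[0]-K[0,2])/K[0,0]; y=(uv[1]-K[1,2])/K[1,1]
    if p.get("fish"):
        r=np.hypot(x,y)+1e-9; d=np.array([np.sin(r)*x/r,np.sin(r)*y/r,np.cos(r)])
    else: d=np.array([x,y,1.])
    return rot(p)@d
def at(p,uv,z):
    d=ray(p,uv); o=np.array(p["xyz"]); return (o+d*(z-o[2])/d[2])[:2].round(4)
def proj(p,X):
    K=np.array(p["K"]); c=rot(p).T@(np.array(X)-p["xyz"])
    if p.get("fish"):
        t=np.arctan2(np.hypot(c[0],c[1]),c[2]); s=t/(np.hypot(c[0],c[1])+1e-9); x,y=c[0]*s,c[1]*s
    else: x,y=c[0]/c[2],c[1]/c[2]
    return np.array([K[0,0]*x+K[0,2],K[1,1]*y+K[1,2]])
def snap(n):
    p=viewer.snapshot(n)
    if n=="wrist": p["fish"]=True
    return p
def save(p,name,box=None,sc=1):
    im=p["color"][...,::-1]
    if box: im=im[box[1]:box[3],box[0]:box[2]]
    cv2.imwrite("pics/"+name,cv2.resize(im,None,fx=sc,fy=sc,interpolation=cv2.INTER_CUBIC))
E
python3 - <<'E'
from h import *
s=ctrl.get_state(); print(s, ctrl.tip_reach)
P={n:snap(n) for n in("scene","top")}
im=np.hstack([P["scene"]["color"],P["top"]["color"]])[...,::-1]
cv2.imwrite("pics/a.png",cv2.resize(im,(800,300),interpolation=cv2.INTER_AREA))
for n in P:
    p=P[n]; print(n,p["xyz"],p["attitude"],np.array(p["K"]).tolist())
    for t in("lens","viewer","seat","clamp","clamp_tab","bottle","tip_box","flask"):
        print(t,[(np.round(d["extent"]).tolist(),round(d["score"],2)) for d in finder.spot_in(t,p)][:4],
         [(np.round(d["position"],1).tolist(),round(d["score"],2),at(p,d["position"],{"seat":.03,"clamp_tab":.078}.get(t,.013 if t=="lens" else 0)).tolist()) for d in finder.pinpoint(t,p)][:4])
E
```

```text
{'time': 0.0, 'q': array([ 1.27973831e+00,  3.79471395e-01,  1.73472808e+00,  3.15646621e-05,
        1.02850392e+00, -3.32901962e-02]), 'joint_velocities': array([-0.00064631, -0.00144741,  0.00016515,  0.00076735, -0.00112477,
        0.00056747]), 'effort': array([ 1.66859976e-03, -7.63735127e+01, -4.34357893e+01,  6.51451992e-02,
        4.24763246e-02, -6.84373799e-05]), 'tcp_pos': array([0.17832608, 0.67650356, 0.19987043]), 'tool_rot': array([-3.14048343e+00, -6.39727850e-05,  2.88380849e+00]), 'force': array([0.24326881, 0.34102145, 0.15304948]), 'ft_torque': array([-0.02398107,  0.00937959, -0.00044386]), 'finger_force': 0.0, 'opening': 0.09129138124053886} 0.008
scene [1.07103724 0.17729386 0.95835505] [-2.5903765   0.00657741  1.9100272 ] [[368.63709078200634, 0.0, 251.7407021831059], [0.0, 368.63709078200634, 188.6938060632722], [0.0, 0.0, 1.0]]
lens [([297.0, 213.0, 72.0, 52.0], 0.17)] [([202.7, 190.1], 0.8, [0.5782, -0.1596])]
viewer [([299.0, 307.0, 89.0, 80.0], 0.87), ([380.0, 172.0, 98.0, 60.0], 0.76)] [([298.1, 211.4], 0.94, [0.5466, 0.13]), ([372.9, 173.4], 0.72, [0.3402, 0.314]), ([298.7, 306.4], 0.64, [0.8103, 0.2055])]
seat [([298.0, 310.0, 84.0, 78.0], 0.77), ([381.0, 175.0, 104.0, 61.0], 0.64), ([295.0, 215.0, 76.0, 47.0], 0.6)] [([292.6, 298.3], 0.94, [0.8043, 0.1849]), ([288.1, 203.3], 0.89, [0.547, 0.0971])]Traceback (most recent call last):
  File "<stdin>", line 10, in <module>
ValueError: it knows: bottle, clamp_tab, flask, lens, seat, tip_box, viewer
```

View pics/a.png

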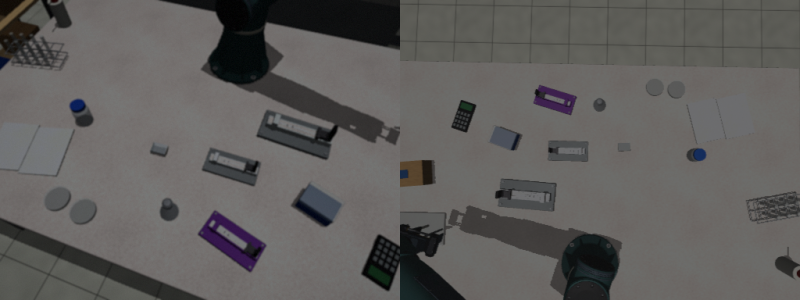

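The picture shows these candidates in the scene view (full-resolution pixels):
- Viewer: small grey at (297,213), larger grey at (380,172), purple at (298,306). I choose the small grey one.
- Lens: one small block at (203,190).

Next I check the choice in a close crop.

```bash
python3 - <<'E'
from h import *
P={n:snap(n) for n in("scene","top")}
p=P["scene"];q=P["top"]
a=cv2.resize(p["color"][160:250,170:350],None,fx=4,fy=4,interpolation=cv2.INTER_CUBIC)
b=cv2.resize(q["color"][165:220,180:320],(720,283),interpolation=cv2.INTER_CUBIC)
cv2.imwrite("pics/b.png",cv2.resize(np.vstack([a[:300],b]),(720,583))[...,::-1])
for n in P:
    p=P[n]; print(n,np.round(p["xyz"],3))
    for t in("lens","viewer","seat","clamp_tab","bottle","tip_box","flask"):
        print(t,[(np.round(d["position"],1).tolist(),round(d["score"],2),at(p,d["position"],{"seat":.03,"clamp_tab":.078,"lens":.026}.get(t,0)).tolist()) for d in finder.pinpoint(t,p)][:4])
    for t in("lens","viewer"):
      for d in finder.silhouettes(t,p)[:3]:
        m=d["region"].astype(np.uint8); c=max(cv2.findContours(m,0,2)[0],key=cv2.contourArea)
        # footprint rectangle on plane
        z=.02 if t=="lens" else .012
        pts=np.array([at(p,k[0],z) for k in c],np.float32)*1000
        print(t,round(d["score"],2),d["extent"],cv2.minAreaRect(pts))
E
```

```text
scene [1.071 0.177 0.958]
lens [([205.0, 190.2], 0.62, [0.5831, -0.1483]), ([109.2, 152.8], 0.62, [0.5552, -0.4901])]
viewer [([375.2, 172.2], 0.89, [0.3333, 0.32]), ([296.8, 306.5], 0.78, [0.8121, 0.201]), ([296.4, 209.8], 0.63, [0.5431, 0.1238]), ([328.1, 206.2], 0.35, [0.5005, 0.209])]
seat [([288.6, 207.1], 0.96, [0.5585, 0.102]), ([371.0, 162.3], 0.83, [0.3237, 0.2972]), ([285.2, 297.7], 0.71, [0.809, 0.1671])]
clamp_tab [([429.7, 162.9], 0.81, [0.3084, 0.4527]), ([324.1, 208.3], 0.5, [0.5569, 0.1977]), ([331.4, 320.0], 0.49, [0.8362, 0.2823])]
bottle [([114.5, 154.5], 0.86, [0.5412, -0.4888])]
tip_box [([402.0, 265.0], 0.94, [0.6121, 0.4389])]
flask [([216.4, 270.3], 0.67, [0.7916, -0.0287])]
lens 0.51 [206.2, 191.8, 22.4, 16.0] ((581.3890380859375, -154.26690673828125), (48.58098602294922, 69.69380187988281), 2.6836657524108887)
viewer 0.73 [379.4, 172.1, 101.5, 61.5] ((321.900146484375, 331.09698486328125), (287.6399841308594, 172.1981201171875), 87.36567687988281)
viewer 0.63 [297.5, 212.6, 71.8, 50.5] ((556.7561645507812, 124.27752685546875), (201.4663543701172, 106.3090057
[... 653 characters left out ...]
[373.5, 198.1], 0.7, [0.5462, -0.5022])]
tip_box [([134.3, 176.4], 0.75, [0.6122, 0.4468])]
flask [([253.1, 130.1], 0.73, [0.8074, -0.0217])]
lens 0.57 [286.3, 188.9, 17.2, 11.8] ((577.7177124023438, -158.981201171875), (39.17182159423828, 62.44670486450195), 0.9751594662666321)
viewer 0.67 [160.4, 250.6, 74.1, 39.8] ((331.0279541015625, 331.2519836425781), (298.52911376953125, 143.04747009277344), 86.05947875976562)
viewer 0.58 [198.4, 128.2, 53.8, 33.8] ((811.1989135742188, 198.85186767578125), (211.10986328125, 107.39108276367188), 75.1453628540039)
viewer 0.57 [214.5, 192.9, 52.2, 30.1] ((554.8485717773438, 122.63680267333984), (199.16676330566406, 103.44918823242188), 89.82205200195312)
```

View pics/b.png

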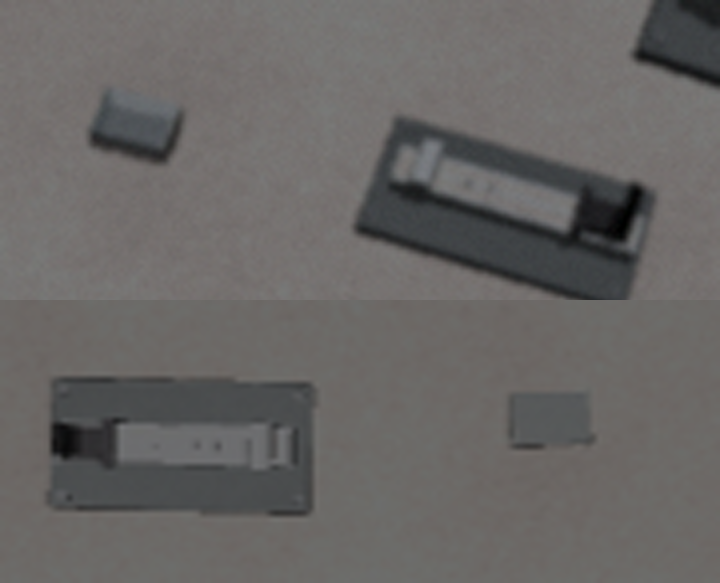

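The crop shows a lens of about 60x40 mm at scene (206,192). The small grey viewer is at (297,213), with its white fence towards -y and the black clamp towards +y. That makes the viewer about (0.555, 0.122) with yaw ≈ 90°. The lens is about (0.579, -0.158), also lying along y.

```bash
python3 -m crank '[[[-1,22,-40,0,-40],[-1,22,-40,0,-40],[-1,22,-40,0,-40],[-1,22,-40,0,-40],[-1,22,-40,0,-40],[-1,22,-40,0,-40],[-1,22,-40,0,-40],[-1,22,-40,0,-40],[-1,40.1,-83.5,-6,-75.2],[-1,40.1,-83.5,-6,-75.2],[-1,40.1,-83.5,-6,-75.2],[-1,40.1,-83.5,-6,-75.2],[-1,40.1,-83.5,-6,-75.2],[-1,40.1,-83.5,-6,-75.2],[-1,40.1,-83.5,-6,-75.2],[-1,40.1,-83.5,-6,-75.2],[-1,40.1,-83.5,-6,-75.2],[-1,40.1,-83.5,-6,-75.2],[-1,40.1,-83.5,-6,-75.2],[-1,40.1,-83.5,-6,-75.2]]]'
```

```text
time: 3.12
tcp_pos: [0.5411, -0.0723, 0.1503]
tool_rot: [3.141, 0.0, 1.571]
force: [-0.2, 0.0, 0.2]
opening: 0.0915
finger_force: 0.0
```

```bash
python3 -m crank '[[[-1,3.8,-8.5,0,0],[-1,3.8,-8.5,0,0],[-1,3.8,-8.5,0,0],[-1,3.8,-8.5,0,0],[-1,3.8,-8.5,0,0]]]'
cat > look.py <<'E'
from h import *
import sys
p=snap("wrist"); save(p,sys.argv[1],None,1.5)
print(np.round(ctrl.get_state()["tcp_pos"],4), p["xyz"],p["attitude"],np.array(p["K"])[0])
for d in finder.silhouettes("lens",p)[:3]:
    m=d["region"].astype(np.uint8); c=max(cv2.findContours(m,0,2)[0],key=cv2.contourArea)
    z=float(sys.argv[2]); pts=np.array([at(p,k[0],z) for k in c],np.float32)*1000
    print(round(d["score"],2),d["extent"],cv2.minAreaRect(pts),pts.min(0),pts.max(0))
E
python3 look.py c.png .026
```

```text
time: 3.53
tcp_pos: [0.5781, -0.1551, 0.15]
tool_rot: [-3.141, -0.0, 1.57]
force: [0.1, 0.7, -0.9]
opening: 0.0909
finger_force: 0.0
[ 0.5779 -0.1543  0.15  ] [ 0.57850452 -0.07895274  0.33369061] [ 2.86877596e+00  8.94271770e-04 -2.40717031e-03] [297.31863964   0.         254.82543822]
0.62 [257.0, 186.1, 40.6, 56.9] ((579.8401489257812, -156.20091247558594), (41.78308868408203, 65.00570678710938), 3.1164119243621826) [ 558.2 -189.5] [ 602.3 -123.3]
```

View pics/c.png

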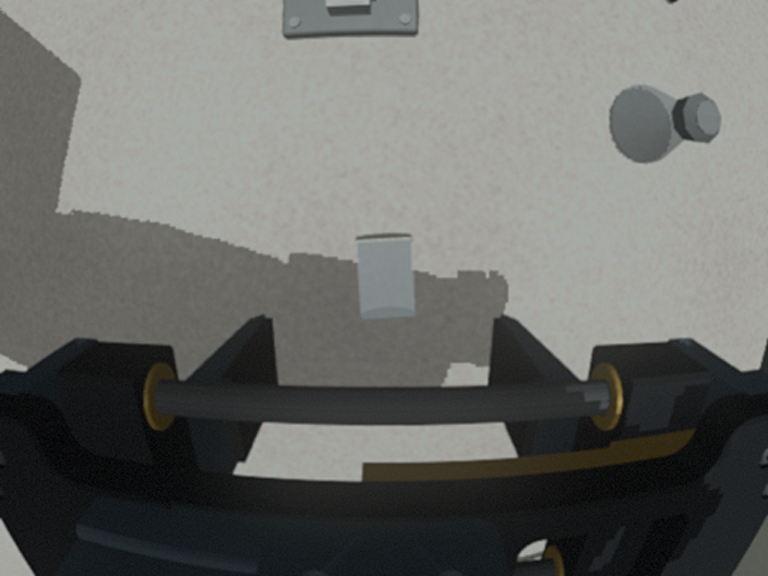

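The lens is at wrist pixel (257,186), alone on the bench, with centre ≈ (0.580, -0.157) and tilted about 3°. I go down over its +y end and close lightly there, to learn whether grip force depends on the gripper command.

```bash
python3 -m crank '[[[-1,0.1,2.5,-6,3],[-1,0.1,2.5,-6,3],[-0.5,0.1,2.5,-10,3],[-0.5,0.1,2.5,-13,3],[-0.2,0.1,2.5,-14,3],[-0.2,0.1,2.5,-14,3],[-0.2,0.1,2.5,-14,3],[0,0.1,2.5,-14,3],[0,0.1,2.5,-14,3],[0.08,0.1,2.5,-14,3],[0.08,0.1,2.5,-14,3],[0.12,0.1,2.5,-14,3],[0.12,0.1,2.5,-14,3],[0.12,0.1,2.5,-14,3],[0.14,0.1,2.5,-14,3],[0.14,0.1,2.5,-14,3],[0.14,0.1,2.5,-14,3],[0.14,0.1,2.5,-14,3]]]'
```

```text
time: 5.13
tcp_pos: [0.5794, -0.1301, 0.0103]
tool_rot: [-3.141, -0.0, 1.624]
force: [-2.3, -0.4, 4.8]
opening: 0.0397
finger_force: 10.8
```

```bash
python3 -m crank '[[[0.13,0,0,0,0],[0.13,0,0,0,0],[0.13,0,0,0.3,0],[0.13,0,0,0.6,0],[0.13,0,-0.1,0.9,0],[0.13,0,-0.2,1.2,0],[0.13,0,-0.3,1.5,0],[0.13,0,-0.3,1.5,0]]]'
python3 - <<'E'
from h import *
P=[snap(n) for n in("scene","wrist")]
a=cv2.resize(P[0]["color"][130:230,150:270],(400,333),interpolation=cv2.INTER_CUBIC)
b=cv2.resize(P[1]["color"][150:270,170:340],(400,333),interpolation=cv2.INTER_CUBIC)
cv2.imwrite("pics/d.png",np.hstack([a,b])[...,::-1])
E
```

```text
time: 5.8
tcp_pos: [0.5799, -0.1334, 0.026]
tool_rot: [3.141, 0.0, 1.623]
force: [-0.6, 0.6, -0.5]
opening: 0.0397
finger_force: 1.5
```

View pics/d.png

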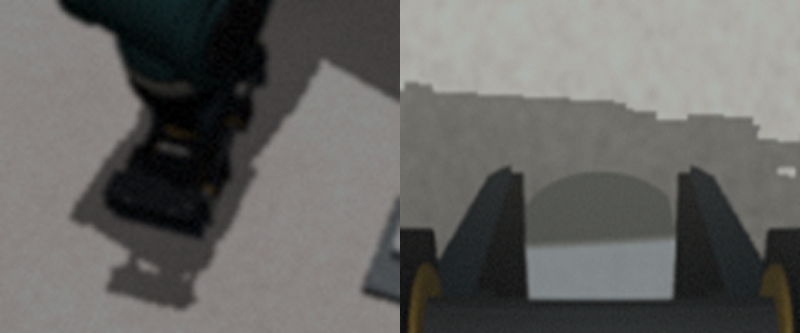

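The wrist view shows the +y end raised and the end face (600,210) tilted by about 20°. The lens pivots in the light 1.5 N grip, so I continue the arc about the far end.

```bash
python3 -m crank '[[[0.13,0,-0.3,0.35,0],[0.13,0,-0.6,0.7,0],[0.13,0,-1.0,1.0,0],[0.13,0,-1.5,1.3,0],[0.13,0,-2.0,1.5,0],[0.13,0,-2.6,1.7,0],[0.13,0,-3.3,1.85,0],[0.13,0,-3.3,1.85,0]]]'
python3 - <<'E'
from h import *
P=[snap(n) for n in("scene","wrist")]
a=cv2.resize(P[0]["color"][130:230,150:270],(400,333),interpolation=cv2.INTER_CUBIC)
b=cv2.resize(P[1]["color"][150:270,170:340],(400,333),interpolation=cv2.INTER_CUBIC)
cv2.imwrite("pics/e.png",np.hstack([a,b])[...,::-1])
E
```

```text
time: 6.57
tcp_pos: [0.5799, -0.1674, 0.0443]
tool_rot: [3.141, 0.0, 1.623]
force: [-0.5, 2.1, 5.2]
opening: 0.04
finger_force: 3.7
```

View pics/e.png

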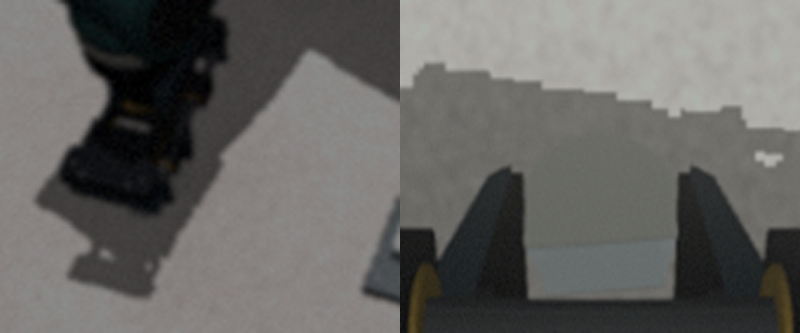

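The end face (600,190) is now nearly square to the camera, so the tilt is about 60°. I go on to the upright.

```bash
python3 -m crank '[[[0.13,0,-0.6,0.05,0],[0.13,0,-1.2,0.05,0],[0.13,0,-1.8,0,0],[0.13,0,-2.3,-0.1,0],[0.13,0,-2.7,-0.2,0],[0.13,0,-2.7,-0.2,0],[0.13,0,-2.7,-0.2,0]]]'
python3 - <<'E'
from h import *
P=[snap(n) for n in("top","wrist")]
a=cv2.resize(P[0]["color"][150:250,240:360],(400,333),interpolation=cv2.INTER_CUBIC)
b=cv2.resize(P[1]["color"][150:270,170:340],(400,333),interpolation=cv2.INTER_CUBIC)
cv2.imwrite("pics/f.png",np.hstack([a,b])[...,::-1])
p=P[1];print(p["xyz"],p["attitude"])
m=p["color"]; 
for r in finder.silhouettes("lens",p)[:1]: print(r["extent"],r["score"])
T=ctrl.get_state()["tcp_pos"]
# where would corners of top face appear for an upright lens (z=.060)?
for y in (-.02,-.01,0,.01): print(y,proj(p,[T[0],T[1]+y,.06]).round(1))
E
```

```text
time: 7.25
tcp_pos: [0.5803, -0.1938, 0.0425]
tool_rot: [3.14, 0.001, 1.623]
force: [0.2, -1.3, 11.6]
opening: 0.0404
finger_force: 9.9
[ 0.57624002 -0.11745212  0.22607917] [ 2.86760149e+00 -1.04764052e-03  5.09251829e-02]
[255.8, 216.7, 65.4, 48.7] 0.71
-0.02 [253.2 267.3]
-0.01 [254.  253.5]
0 [254.8 239.1]
0.01 [255.7 224. ]
```

View pics/f.png

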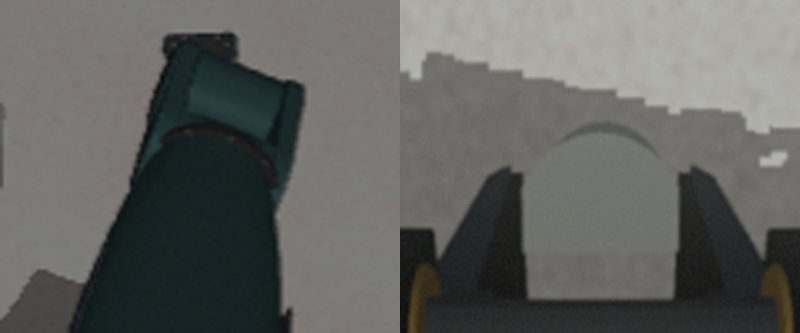

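The flat edge is at crop row 252 and the crown edge at row 133, so the lens is close to upright. The crown wall still shows only a thin sliver, so about 10° may be left. I nudge it a little more before regripping.

```bash
python3 -m crank '[[[0.125,0,-0.2,0,0],[0.125,0,-0.4,0,0],[0.125,0,-0.6,-0.05,0],[0.125,0,-0.6,-0.05,0]]]'
cat > end.py <<'E'
from h import *
import sys
p=snap("wrist"); T=ctrl.get_state()["tcp_pos"]; print(T.round(4))
save(p,sys.argv[1],(170,150,340,270),3)
g=p["color"][:,:,:].astype(int).sum(2)//3
print("col 256:",[(r,int(g[r,250:262].mean())) for r in range(176,258,2)])
# predicted rows for an upright lens, flat edge at y0: fit y0 from brightest face
for y0 in (-.002,0,.002): print(y0,[float(proj(p,[T[0],T[1]+y0+a,z])[1].round(1)) for a,z in((0,.06),(.026,.06),(.026,.0))])
E
python3 end.py g.png
```

```text
time: 7.73
tcp_pos: [0.5798, -0.1995, 0.0413]
tool_rot: [3.141, 0.0, 1.624]
force: [-0.2, -0.8, 5.6]
opening: 0.0399
finger_force: 4.3
[ 0.5798 -0.1994  0.0414]
col 256: [(176, 168), (178, 170), (180, 172), (182, 148), (184, 111), (186, 110), (188, 93), (190, 91), (192, 90), (194, 90), (196, 90), (198, 89), (200, 111), (202, 113), (204, 113), (206, 112), (208, 112), (210, 111), (212, 112), (214, 111), (216, 111), (218, 111), (220, 110), (222, 111), (224, 110), (226, 110), (228, 110), (230, 109), (232, 109), (234, 109), (236, 109), (238, 108), (240, 109), (242, 107), (244, 105), (246, 104), (248, 106), (250, 107), (252, 107), (254, 107), (256, 107)]
-0.002 [242.7, 202.3, 179.0]
0 [239.8, 199.0, 176.5]
0.002 [236.8, 195.7, 174.0]
```

View pics/g.png

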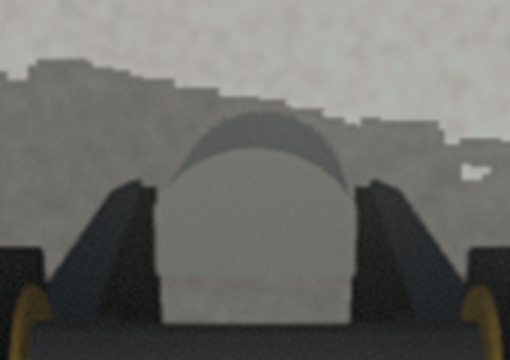

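The crown sliver grew to 12 px (rows 187–199), and an upright lens should show about 22 px. So it needs about 8 mm more.

```bash
python3 -m crank '[[[0.125,0,-0.2,-0.05,0],[0.125,0,-0.4,-0.1,0],[0.125,0,-0.6,-0.15,0],[0.125,0,-0.75,-0.2,0],[0.125,0,-0.75,-0.2,0]]]'
python3 end.py g2.png
```

```text
time: 8.2
tcp_pos: [0.58, -0.2069, 0.0394]
tool_rot: [3.141, 0.0, 1.623]
force: [3.1, 1.1, 5.2]
opening: 0.0398
finger_force: 5.0
[ 0.58   -0.2069  0.0394]
col 256: [(176, 172), (178, 149), (180, 126), (182, 115), (184, 101), (186, 96), (188, 96), (190, 95), (192, 96), (194, 95), (196, 95), (198, 95), (200, 91), (202, 106), (204, 111), (206, 110), (208, 110), (210, 110), (212, 110), (214, 110), (216, 109), (218, 109), (220, 109), (222, 108), (224, 108), (226, 108), (228, 107), (230, 108), (232, 108), (234, 107), (236, 107), (238, 107), (240, 107), (242, 107), (244, 108), (246, 107), (248, 108), (250, 108), (252, 106), (254, 106), (256, 106)]
-0.002 [244.1, 203.3, 179.6]
0 [241.1, 200.0, 177.0]
0.002 [238.1, 196.7, 174.5]
```

```bash
python3 -m crank '[[[0.125,0,-0.2,-0.05,0],[0.125,0,-0.35,-0.1,0],[0.12,0,-0.35,-0.1,0],[0.1,0,-0.35,-0.1,0],[0.06,0,-0.35,-0.1,0],[0.02,0,-0.35,-0.1,0],[0,0,-0.35,-0.1,0],[0,0,-0.35,-0.1,0]]]'
python3 end.py g3.png
```

```text
time: 8.92
tcp_pos: [0.5792, -0.2099, 0.038]
tool_rot: [-3.141, -0.0, 1.624]
force: [-0.2, -0.5, -0.6]
opening: 0.0453
finger_force: 0.2
[ 0.5792 -0.21    0.0381]
col 256: [(176, 135), (178, 127), (180, 116), (182, 98), (184, 98), (186, 97), (188, 97), (190, 96), (192, 96), (194, 96), (196, 96), (198, 91), (200, 111), (202, 111), (204, 111), (206, 111), (208, 110), (210, 110), (212, 110), (214, 110), (216, 110), (218, 110), (220, 109), (222, 109), (224, 109), (226, 109), (228, 109), (230, 109), (232, 108), (234, 109), (236, 108), (238, 108), (240, 108), (242, 110), (244, 109), (246, 109), (248, 109), (250, 107), (252, 107), (254, 108), (256, 107)]
-0.002 [245.3, 204.2, 180.2]
0 [242.3, 200.9, 177.6]
0.002 [239.3, 197.5, 175.1]
```

View pics/g3.png

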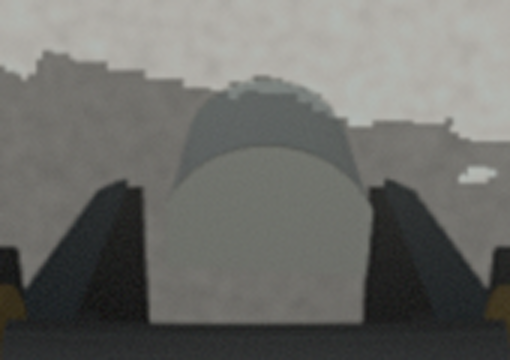

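The lens stands freely on its end: crown edge at crop row 145, foot at row 75. It sits about 2.5 mm towards +x of the fingers. I now regrip only its top 10 mm, centred, then tip it towards its flat side (-y) along the arc about the flat bottom edge.

```bash
python3 -m crank '[[[0,0.25,0,0,0],[0,0.25,0,1,0],[0,0.25,0,2,0],[0,0.25,0,2,0],[0.06,0.25,0,2,0],[0.1,0.25,0,2,0],[0.13,0.25,0,2,0],[0.135,0.25,0,2,0],[0.135,0.25,0,2,0],[0.135,0.25,0,2,0]]]'
python3 end.py g4.png
```

```text
time: 9.8
tcp_pos: [0.5819, -0.21, 0.058]
tool_rot: [-3.141, -0.0, 1.624]
force: [0.9, 0.1, 0.5]
opening: 0.0391
finger_force: 0.0
[ 0.5819 -0.21    0.0581]
col 256: [(176, 97), (178, 97), (180, 97), (182, 97), (184, 96), (186, 96), (188, 93), (190, 108), (192, 112), (194, 111), (196, 110), (198, 110), (200, 110), (202, 111), (204, 110), (206, 109), (208, 109), (210, 109), (212, 108), (214, 109), (216, 108), (218, 108), (220, 108), (222, 108), (224, 108), (226, 107), (228, 107), (230, 108), (232, 109), (234, 108), (236, 108), (238, 108), (240, 106), (242, 107), (244, 107), (246, 107), (248, 107), (250, 105), (252, 105), (254, 107), (256, 108)]
-0.002 [232.1, 194.5, 174.6]
0 [229.3, 191.5, 172.2]
0.002 [226.5, 188.4, 169.9]
```

View pics/g4.png

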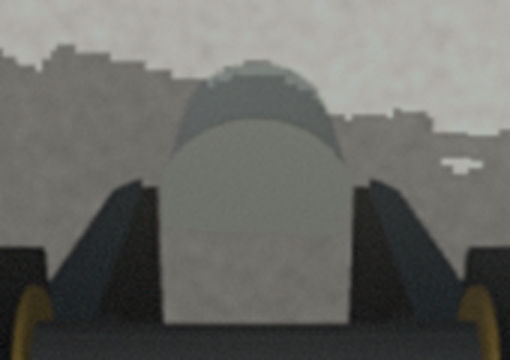

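The lens is still upright and centred, but the tips barely hold it (0 N). I lower 5 mm and close again.

```bash
python3 -m crank '[[[0.08,0,0,0,0],[0.06,0,0,0,0],[0.06,0,0.2,-0.3,0],[0.06,0,0.2,-0.5,0],[0.1,0,0.2,-0.5,0],[0.13,0,0.2,-0.5,0],[0.135,0,0.2,-0.5,0],[0.135,0,0.2,-0.5,0],[0.135,0,0.2,-0.5,0],[0.135,0,0.2,-0.5,0]]]'
```

```text
time: 10.68
tcp_pos: [0.582, -0.2081, 0.0533]
tool_rot: [3.141, 0.0, 1.624]
force: [-0.1, 0.2, 1.0]
opening: 0.0398
finger_force: 0.0
```

```bash
python3 -m crank '[[[0.145,0,0,0,0],[0.145,0,0,0,0],[0.145,0,0,0,0]]]'; python3 -m crank '[[[0.16,0,0,0,0],[0.16,0,0,0,0],[0.16,0,0,0,0]]]'
```

```text
time: 10.93
tcp_pos: [0.582, -0.2081, 0.0533]
tool_rot: [3.142, 0.0, 1.624]
force: [0.5, 0.7, -0.7]
opening: 0.0393
finger_force: 0.0
time: 11.18
tcp_pos: [0.582, -0.2081, 0.0533]
tool_rot: [-3.142, -0.0, 1.624]
force: [-0.2, 1.1, 0.6]
opening: 0.0384
finger_force: 0.0
```

```bash
cat > sil.py <<'E'
from h import *
p=snap("wrist"); T=ctrl.get_state()["tcp_pos"]; print(T.round(4))
for d in finder.silhouettes("lens",p)[:2]:
    m=d["region"]; print(round(d["score"],2),np.round(d["extent"],1),[(r,int(np.where(m[r])[0].min()),int(np.where(m[r])[0].max())) for r in range(160,300,6) if m[r].any()])
for n,X in {"finger front R tip":[.020,.016,-.008],"L":[-.020,.016,-.008],"R low back":[.02,-.016,-.008],"Rfront gp":[.02,.016,.011],"R front hi":[.02,.016,.03]}.items(): print(n,proj(p,T+X).round(1))
g=p["color"].astype(int)
for r in (205,212,220,228,236): print(r,[int(v) for v in g[r,210:302:2].sum(1)//3])
E
python3 sil.py; python3 end.py g5.png | grep col
```

```text
[ 0.582  -0.2081  0.0532]
0.92 [256.6 203.8  60.5  61.8] [(178, 241, 268), (184, 233, 274), (190, 231, 278), (196, 229, 280), (202, 227, 282), (208, 225, 284), (214, 224, 286), (220, 225, 286), (226, 225, 285), (232, 240, 285)]
finger front R tip [285.4 203.2]
L [226.4 200.3]
R low back [281.6 245.7]
Rfront gp [288.4 212.5]
R front hi [292.  223.9]
205 [110, 108, 109, 109, 110, 108, 107, 109, 100, 96, 110, 112, 109, 110, 108, 108, 110, 109, 108, 110, 110, 110, 109, 110, 110, 110, 110, 110, 109, 109, 110, 110, 110, 110, 111, 110, 89, 104, 110, 111, 112, 109, 111, 113, 112, 111]
212 [75, 51, 44, 41, 59, 64, 65, 101, 108, 110, 108, 109, 108, 110, 108, 110, 108, 108, 109, 109, 109, 109, 108, 109, 110, 107, 111, 109, 109, 109, 107, 111, 108, 110, 110, 110, 109, 109, 87, 67, 67, 53, 48, 45, 60, 92]
220 [45, 44, 42, 34, 32, 31, 36, 91, 108, 107, 107, 108, 109, 108, 110, 108, 108, 110, 108, 107, 108, 108, 107, 108, 108, 108, 109, 108, 108, 107, 108, 109, 107, 108, 108, 109, 108, 110, 81, 37, 39, 36, 42, 45, 45, 45]
228 [42, 36, 32, 27, 29, 34, 27, 84, 109, 107, 108, 108, 107, 107, 108, 109, 
[... 154 characters left out ...]
 30, 27, 28, 27, 26, 77, 108, 108, 111, 109, 113, 111, 107, 107, 109, 108, 109, 110, 109, 107, 109, 109, 109, 106, 108, 108, 108, 106, 106, 106, 102, 104, 105, 108, 109, 112, 59, 27, 32, 30, 31, 32, 31, 36]
col 256: [(176, 125), (178, 111), (180, 96), (182, 96), (184, 97), (186, 95), (188, 95), (190, 95), (192, 94), (194, 94), (196, 111), (198, 110), (200, 110), (202, 110), (204, 109), (206, 109), (208, 109), (210, 109), (212, 109), (214, 109), (216, 108), (218, 108), (220, 108), (222, 108), (224, 107), (226, 108), (228, 107), (230, 107), (232, 107), (234, 107), (236, 108), (238, 107), (240, 107), (242, 108), (244, 106), (246, 106), (248, 107), (250, 106), (252, 107), (254, 104), (256, 104)]
```

```bash
python3 -m crank '[[[0.06,0,0,0,0],[0.04,0,0,0,0],[0.04,0,0,-0.3,0],[0.04,0,0,-0.5,0],[0.1,0,0,-0.5,0],[0.14,0,0,-0.5,0],[0.14,0,0,-0.5,0],[0.14,0,0,-0.5,0],[0.14,0,0,-0.5,0]]]'; python3 -m crank '[[[0.06,0,0,0,0],[0.04,0,0,0,0],[0.04,0,0,-0.3,0],[0.04,0,0,-0.4,0],[0.1,0,0,-0.4,0],[0.14,0,0,-0.4,0],[0.14,0,0,-0.4,0],[0.14,0,0,-0.4,0],[0.14,0,0,-0.4,0]]]'
```

```text
time: 12.08
tcp_pos: [0.5821, -0.2081, 0.0484]
tool_rot: [3.141, 0.0, 1.624]
force: [-0.6, 0.5, 0.3]
opening: 0.0393
finger_force: 0.0
time: 12.83
tcp_pos: [0.5819, -0.208, 0.0442]
tool_rot: [-3.141, -0.0, 1.624]
force: [-0.7, 0.8, -0.9]
opening: 0.0393
finger_force: 12.7
```

Contact starts only at TCP height ≈ 0.044, so the pads end near the grasp point. From this grip I tip the lens towards its flat side along the arc.

```bash
python3 -m crank '[[[0.132,0,0,0,0],[0.132,0,-0.4,0,0],[0.132,0,-0.8,0,0],[0.132,0.05,-1.2,0,0],[0.132,0.1,-1.6,0,0],[0.132,0.1,-2.0,-0.1,0],[0.132,0.15,-2.5,-0.25,0],[0.132,0.15,-3.0,-0.43,0],[0.132,0.15,-3.0,-0.43,0]]]'
python3 sil.py | head -3; python3 end.py g6.png
```

```text
time: 13.58
tcp_pos: [0.5845, -0.2396, 0.0409]
tool_rot: [3.14, 0.001, 1.623]
force: [-2.5, -0.6, 10.6]
opening: 0.04
finger_force: 12.4
[ 0.5844 -0.2394  0.041 ]
0.66 [254.2 200.1  63.5  78.5] [(166, 239, 267), (172, 231, 275), (178, 228, 280), (184, 227, 281), (190, 226, 282), (196, 226, 283), (202, 224, 284), (208, 223, 285), (214, 223, 287), (220, 222, 288), (226, 222, 288), (232, 223, 287), (238, 224, 287)]
finger front R tip [285.3 202.8]
[ 0.5844 -0.2391  0.041 ]
col 256: [(176, 107), (178, 107), (180, 107), (182, 106), (184, 106), (186, 106), (188, 106), (190, 106), (192, 105), (194, 105), (196, 106), (198, 106), (200, 103), (202, 91), (204, 108), (206, 107), (208, 107), (210, 107), (212, 107), (214, 107), (216, 106), (218, 107), (220, 106), (222, 106), (224, 106), (226, 106), (228, 106), (230, 106), (232, 105), (234, 105), (236, 106), (238, 105), (240, 108), (242, 109), (244, 106), (246, 107), (248, 108), (250, 107), (252, 106), (254, 106), (256, 107)]
-0.002 [243.1, 202.6, 179.1]
0 [240.1, 199.3, 176.6]
0.002 [237.1, 196.0, 174.1]
```

The crown side now spans rows 163–203, up from 22 px to 40 px, so the lens is tilting as planned. I carry on.

```bash
python3 -m crank '[[[0.132,0,-0.4,-0.2,0],[0.132,0.05,-0.8,-0.45,0],[0.132,0.05,-1.3,-0.75,0],[0.132,0.1,-1.7,-1.1,0],[0.132,0.1,-2.0,-1.45,0],[0.132,0.1,-2.3,-1.8,0],[0.132,0.1,-2.3,-1.8,0]]]'
python3 sil.py | head -3; python3 end.py g7.png | head -2
```

```text
time: 14.32
tcp_pos: [0.586, -0.2637, 0.0233]
tool_rot: [3.139, 0.003, 1.623]
force: [-1.7, -7.6, 12.1]
opening: 0.04
finger_force: 18.9
[ 0.5861 -0.2634  0.0234]
0.91 [256.4 194.1  63.7 101. ] [(160, 225, 283), (166, 225, 284), (172, 224, 284), (178, 224, 284), (184, 223, 285), (190, 223, 285), (196, 223, 286), (202, 223, 286), (208, 223, 287), (214, 223, 287), (220, 222, 288), (226, 222, 288), (232, 222, 288), (238, 221, 288), (244, 223, 286)]
finger front R tip [285.5 202.9]
[ 0.5861 -0.2631  0.0234]
col 256: [(176, 132), (178, 133), (180, 133), (182, 133), (184, 133), (186, 132), (188, 133), (190, 133), (192, 132), (194, 132), (196, 132), (198, 132), (200, 131), (202, 132), (204, 131), (206, 131), (208, 130), (210, 130), (212, 131), (214, 132), (216, 132), (218, 131), (220, 132), (222, 131), (224, 131), (226, 122), (228, 98), (230, 94), (232, 93), (234, 93), (236, 93), (238, 92), (240, 92), (242, 92), (244, 92), (246, 100), (248, 110), (250, 110), (252, 110), (254, 110), (256, 110)]
```

```bash
python3 -m crank '[[[0.13,0,-0.25,-0.35,0],[0.13,0,-0.45,-0.7,0],[0.13,0.05,-0.6,-1.0,0],[0.13,0.05,-0.75,-1.3,0],[0.13,0.05,-0.75,-1.3,0]]]'
python3 -m crank '[[[0.13,0,-0.05,-0.15,0],[0.13,0,-0.1,-0.3,0],[0.13,0,-0.1,-0.3,0]]]'
python3 sil.py | head -3; python3 end.py g7.png | head -2
```

```text
time: 14.88
tcp_pos: [0.5861, -0.2701, 0.0095]
tool_rot: [3.139, 0.002, 1.623]
force: [1.3, -3.0, 3.8]
opening: 0.04
finger_force: 16.1
time: 15.13
tcp_pos: [0.5859, -0.2707, 0.0065]
tool_rot: [3.14, 0.001, 1.623]
force: [1.4, -4.0, 4.7]
opening: 0.0396
finger_force: 16.3
[ 0.5858 -0.2705  0.0065]
0.9 [253.9 193.9  64.4 105.9] [(160, 223, 286), (166, 223, 287), (172, 223, 287), (178, 221, 288), (184, 221, 288), (190, 221, 288), (196, 221, 288), (202, 221, 288), (208, 222, 288), (214, 222, 288), (220, 223, 288), (226, 222, 288), (232, 221, 288), (238, 221, 289), (244, 221, 289)]
finger front R tip [285.2 202.9]
[ 0.5856 -0.2701  0.0064]
col 256: [(176, 145), (178, 145), (180, 145), (182, 145), (184, 146), (186, 145), (188, 145), (190, 145), (192, 145), (194, 145), (196, 146), (198, 146), (200, 146), (202, 145), (204, 145), (206, 145), (208, 145), (210, 146), (212, 147), (214, 147), (216, 147), (218, 147), (220, 147), (222, 148), (224, 146), (226, 146), (228, 147), (230, 147), (232, 146), (234, 147), (236, 147), (238, 147), (240, 147), (242, 148), (244, 146), (246, 125), (248, 109), (250, 110), (252, 111), (254, 110), (256, 109)]
```

```bash
python3 -m crank '[[[0.13,0,-0.05,-0.1,0],[0.13,0,-0.1,-0.2,0],[0.13,0,-0.1,-0.3,0],[0.13,0,-0.1,-0.3,0]]]'; python3 -m crank '[[[0.13,0,-0.05,-0.1,0],[0.13,0,-0.05,-0.2,0],[0.13,0,-0.1,-0.3,0],[0.13,0,-0.1,-0.3,0]]]'
python3 end.py g7.png | head -2
```

```text
time: 15.62
tcp_pos: [0.585, -0.2706, 0.0028]
tool_rot: [-3.142, -0.0, 1.624]
force: [1.2, -3.5, 4.2]
opening: 0.0396
finger_force: 16.4
time: 15.95
tcp_pos: [0.5848, -0.2715, -0.0003]
tool_rot: [-3.141, -0.0, 1.624]
force: [1.7, -2.9, 3.0]
opening: 0.0399
finger_force: 16.5
[ 5.849e-01 -2.715e-01 -3.000e-04]
col 256: [(176, 150), (178, 150), (180, 150), (182, 150), (184, 150), (186, 150), (188, 150), (190, 150), (192, 149), (194, 149), (196, 150), (198, 150), (200, 150), (202, 150), (204, 149), (206, 149), (208, 149), (210, 149), (212, 150), (214, 150), (216, 150), (218, 150), (220, 149), (222, 150), (224, 150), (226, 149), (228, 149), (230, 149), (232, 149), (234, 148), (236, 148), (238, 149), (240, 148), (242, 148), (244, 139), (246, 134), (248, 134), (250, 135), (252, 120), (254, 110), (256, 110)]
```

```bash
python3 -m crank '[[[0.13,0,0,-0.1,0],[0.13,0,-0.05,-0.2,0],[0.13,0,-0.05,-0.3,0],[0.13,0,-0.05,-0.3,0]]]'; python3 -m crank '[[[0.13,0,0,-0.1,0],[0.13,0,-0.05,-0.2,0],[0.13,0,-0.05,-0.3,0],[0.13,0,-0.05,-0.3,0]]]'
python3 end.py g8.png | head -2
```

```text
time: 16.33
tcp_pos: [0.5849, -0.2721, -0.0033]
tool_rot: [-3.141, -0.0, 1.624]
force: [0.5, -2.3, 2.0]
opening: 0.0398
finger_force: 16.6
time: 16.67
tcp_pos: [0.5849, -0.2725, -0.0063]
tool_rot: [-3.141, -0.0, 1.624]
force: [0.1, -1.5, 2.7]
opening: 0.0399
finger_force: 16.7
[ 0.5849 -0.2725 -0.0062]
col 256: [(176, 151), (178, 151), (180, 151), (182, 150), (184, 150), (186, 150), (188, 150), (190, 149), (192, 149), (194, 149), (196, 149), (198, 149), (200, 149), (202, 149), (204, 148), (206, 147), (208, 147), (210, 147), (212, 147), (214, 148), (216, 148), (218, 148), (220, 147), (222, 147), (224, 147), (226, 147), (228, 146), (230, 145), (232, 146), (234, 146), (236, 145), (238, 145), (240, 145), (242, 139), (244, 130), (246, 130), (248, 130), (250, 129), (252, 129), (254, 130), (256, 114)]
```

```bash
python3 -m crank '[[[0.13,0,0,-0.1,0],[0.13,0,0,-0.2,0],[0.12,0,0,-0.2,0],[0.1,0,0,-0.2,0],[0.05,0,0,-0.2,0],[0,0,0,-0.2,0],[0,0,0,0,0],[0,0,0,2,0],[-0.5,0,2,5,0],[-0.5,0,3,9,0],[-0.5,0,3,12,0],[-0.5,0,3,12,0],[-0.5,0,3,12,0]]]'
python3 look.py h.png .007
```

```text
time: 17.8
tcp_pos: [0.586, -0.2429, 0.116]
tool_rot: [3.139, 0.002, 1.624]
force: [-0.8, 0.1, -0.3]
opening: 0.0681
finger_force: 0.0
[ 0.585  -0.2426  0.1144] [ 0.58165898 -0.16650366  0.29962601] [ 2.86688515e+00 -2.71950190e-03  5.13607086e-02] [297.31863964   0.         254.82543822]
0.64 [251.6, 191.9, 39.4, 71.5] ((583.2835083007812, -250.446533203125), (41.948673248291016, 70.62522888183594), 1.8417866230010986) [ 561.3 -285.6] [ 604.1 -214.8]
```

View pics/h.png

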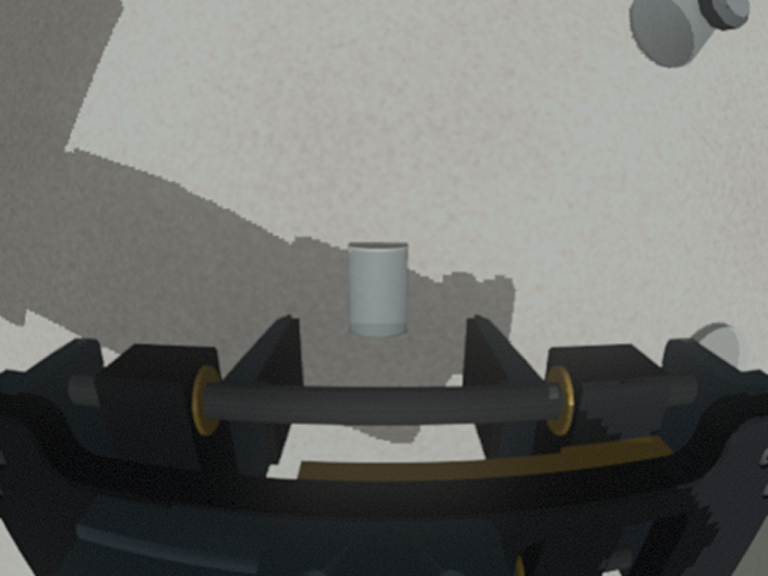

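The lens now lies crown up with its flat side down, at wrist pixel (252,192). Its centre is ≈ (0.583, -0.247). I take it at the middle with a firmer grip and lift it.

```bash
python3 -m crank '[[[-0.5,-0.2,-0.45,-4,-1],[-0.4,-0.2,-0.45,-8,-1],[-0.3,-0.2,-0.45,-11,-1],[-0.2,-0.2,-0.45,-12,-1],[-0.2,-0.2,-0.45,-12.3,-1],[0,-0.2,-0.45,-12.3,-1],[0.1,-0.2,-0.45,-12.3,-1],[0.2,-0.2,-0.45,-12.3,-1],[0.2,-0.2,-0.45,-12.3,-1],[0.2,-0.2,-0.45,-12.3,-1],[0.2,-0.2,-0.45,-12.3,-1]]]'
```

```text
time: 18.82
tcp_pos: [0.5839, -0.2475, -0.0075]
tool_rot: [3.14, 0.001, 1.606]
force: [-1.3, 0.5, 9.0]
opening: 0.0396
finger_force: 30.0
```

```bash
python3 -m crank '[[[0.2,0,0,2,0],[0.2,0,0,5,0],[0.2,0,0,9,0],[0.2,-1.5,10,9,-2.3],[0.2,-2.9,20,9,-2.3],[0.2,-2.9,20,9,-2.3],[0.2,-2.9,25,9,-2.3],[0.2,-2.9,25,9,-2.3],[0.2,-2.9,25,9,-2.3],[0.2,-2.9,25,9,-2.3],[0.2,-2.9,25,9,-2.3],[0.2,-2.9,25,9,-2.3]]]'
python3 - <<'E'
from h import *
p=snap("wrist"); save(p,"i.png"); print(ctrl.get_state()["tcp_pos"].round(4))
for t,z in(("seat",.03),("clamp_tab",.078),("viewer",0)):
    print(t,[(np.round(d["position"],1).tolist(),round(d["score"],2),at(p,d["position"],z).tolist()) for d in finder.pinpoint(t,p)][:3])
for d in finder.silhouettes("viewer",p)[:2]:
    m=d["region"].astype(np.uint8); c=max(cv2.findContours(m,0,2)[0],key=cv2.contourArea)
    pts=np.array([at(p,k[0],.012) for k in c],np.float32)*1000; print(d["score"],d["extent"],cv2.minAreaRect(pts),pts.min(0),pts.max(0))
g=cv2.cvtColor(p["color"],cv2.COLOR_RGB2GRAY).astype(float)
# world-rectified view of the rail-top plane, 0.5 mm/px, column brightness
xs=np.arange(.49,.62,.001)
for y,z in((.10,.03),(.12,.03),(.14,.03),(.10,.012),(.14,.012)):
    v=[g[tuple(int(round(a)) for a in proj(p,[x,y,z])[::-1])] for x in xs]
    dv=np.diff(cv2.blur(np.array([v]),(3,1))[0]); i=np.argsort(-abs(dv))[:8]; print(y,z,[(round(float(xs[k]),3),int(dv[k])) for k in sorted(i)])
ys=np.arange(.0,.20,.001)
for x in(.55,.56):
    v=[g[tuple(int(round(a)) for a in proj(p,[x,y,.044])[::-1])] for y in ys]; print("y",[int(k) for k in v[::2]])
E
```

```text
time: 19.82
tcp_pos: [0.5543, 0.0029, 0.0815]
tool_rot: [3.141, 0.0, 1.567]
force: [-0.8, -0.6, -1.8]
opening: 0.0395
finger_force: 30.0
[0.5543 0.0023 0.0814]
seat [([253.4, 85.0], 0.92, [0.5538, 0.1]), ([499.5, 38.5], 0.73, [0.8042, 0.1746])]
clamp_tab []
viewer [([487.4, 23.7], 0.94, [0.8164, 0.2]), ([256.3, 63.9], 0.89, [0.5563, 0.1218])]
0.92 [475.3, 60.8, 73.4, 121.5] ((801.164794921875, 172.59478759765625), (155.9223175048828, 106.14835357666016), 75.03976440429688) [731.4       87.399994] [853.9 239.2]
0.81 [256.6, 89.2, 117.9, 178.3] ((554.2505493164062, 102.54685974121094), (156.879150390625, 99.43378448486328), 89.8670654296875) [504.40002  24.     ] [603.8     181.09999]
0.1 0.03 [(0.507, -15), (0.508, -18), (0.538, 16), (0.539, 16), (0.569, -16), (0.599, 16), (0.6, 22), (0.601, 15)]
0.12 0.03 [(0.507, -14), (0.508, -15), (0.538, 16), (0.539, 16), (0.568, -15), (0.569, -16), (0.599, 15), (0.6, 20)]
0.14 0.03 [(0.508, -18), (0.509, -15), (0.538, 14), (0.539, 16), (0.568, -15), (0.569, -18), (0.599, 14), (0.6, 20)]
0.1 0.012 [(0.503, -15), (0.504, -20), (0.505, -14), (0.537
[... 441 characters left out ...]
 176, 177, 178, 178, 177, 178, 178, 177, 176, 177, 177, 177, 177, 178, 177, 176, 175, 175, 177, 175, 175, 176, 175, 176, 176, 177, 175, 176, 177, 131, 94, 32, 27, 25, 28, 23, 23, 22, 26, 28, 30, 26, 26, 27, 28, 29, 32]
y [142, 141, 141, 141, 142, 131, 113, 88, 89, 91, 89, 112, 115, 117, 135, 165, 111, 128, 128, 128, 153, 178, 176, 176, 176, 177, 174, 170, 178, 178, 178, 177, 178, 178, 141, 179, 177, 178, 178, 177, 179, 178, 178, 177, 176, 177, 177, 178, 177, 177, 177, 176, 177, 176, 176, 177, 178, 178, 177, 176, 177, 177, 176, 177, 176, 176, 178, 177, 177, 177, 177, 176, 177, 175, 176, 176, 175, 176, 176, 176, 175, 172, 127, 94, 26, 24, 28, 25, 20, 28, 23, 25, 26, 27, 26, 23, 27, 28, 26, 30]
```

The rectified wrist view gives:
- Rail centre: x = 0.554
- Fence face: y = 0.0685, so the seat is at y ≈ 0.0985
- Clamp face: y ≈ 0.165

I place the lens centre at y ≈ 0.108, between them.

```bash
python3 -m crank '[[[0.2,0,3,0,0],[0.2,0,6,0,0],[0.2,0,9,0,0],[0.2,0,10.5,0,0],[0.2,0,10.5,0,0],[0.2,0,10.5,-2,0],[0.2,0,10.5,-3.5,0],[0.2,0,10.5,-4.5,0],[0.2,0,10.5,-5.2,0],[0.2,0,10.5,-5.6,0],[0.2,0,10.5,-5.6,0]]]'; python3 -m crank '[[[0.2,0,0,-0.1,0],[0.2,0,0,-0.2,0],[0.2,0,0,-0.2,0]]]'
```

```text
time: 20.98
tcp_pos: [0.5538, 0.1074, 0.0244]
tool_rot: [-3.141, 0.0, 1.565]
force: [-0.6, 0.9, -2.0]
opening: 0.0394
finger_force: 30.0
time: 21.23
tcp_pos: [0.5543, 0.1079, 0.0234]
tool_rot: [3.141, -0.0, 1.566]
force: [-0.1, -0.0, -2.3]
opening: 0.0395
finger_force: 30.0
```

```bash
python3 -m crank '[[[0.2,0,0,-0.05,0],[0.2,0,0,-0.1,0],[0.2,0,0,-0.1,0]]]'; python3 -m crank '[[[0.2,0,0,-0.05,0],[0.2,0,0,-0.1,0],[0.2,0,0,-0.1,0]]]'
```

```text
time: 21.48
tcp_pos: [0.5543, 0.108, 0.0226]
tool_rot: [3.141, -0.0, 1.566]
force: [-3.1, -0.9, 6.9]
opening: 0.0397
finger_force: 30.0
time: 21.73
tcp_pos: [0.5543, 0.108, 0.0225]
tool_rot: [-3.142, 0.0, 1.566]
force: [-8.6, -1.2, 27.1]
opening: 0.0399
finger_force: 30.0
```

Contact with the rail. I ease off, open, lift and check.

```bash
python3 -m crank '[[[0.2,0,0,0.1,0],[0.15,0,0,0.1,0],[0.1,0,0,0.1,0],[0,0,0,0.1,0],[-0.3,0,0,0.1,0],[-0.5,0,0,0.1,0],[-0.5,0,0,3,0],[-0.5,0,-1,7,0],[-0.5,0,-3,11,0],[-0.5,0,-5,11,0],[-0.5,0,-5,11,0],[-0.5,0,-5,11,0]]]'
cat > chk.py <<'E'
from h import *
p=snap("wrist"); print(ctrl.get_state()["tcp_pos"].round(4), np.round(p["xyz"],3))
for t,z in(("lens",.03),("seat",.03),("clamp_tab",.078)):
    print(t,[(round(d["score"],2),at(p,d["position"],z).tolist()) for d in finder.pinpoint(t,p)][:3])
for d in finder.silhouettes("lens",p)[:2]:
    m=d["region"].astype(np.uint8); c=max(cv2.findContours(m,0,2)[0],key=cv2.contourArea)
    pts=np.array([at(p,k[0],.040) for k in c],np.float32)*1000; print(round(d["score"],2),np.round(d["extent"],1),cv2.minAreaRect(pts),pts.min(0),pts.max(0))
g=cv2.cvtColor(p["color"],cv2.COLOR_RGB2GRAY).astype(float)
def G(X):
    u=proj(p,X); return cv2.getRectSubPix(g.astype(np.float32),(1,1),tuple(map(float,u)))[0,0]
ys=np.arange(.04,.27,.002)
print("crownline z=.056",[int(G([.554,y,.056])) for y in ys])
print("z=.044 x-14",[int(G([.540,y,.044])) for y in ys])
E
python3 chk.py
```

```text
time: 22.73
tcp_pos: [0.5541, 0.0573, 0.1313]
tool_rot: [3.141, -0.0, 1.565]
force: [-0.5, 0.2, -0.6]
opening: 0.0684
finger_force: 0.0
[0.5537 0.0579 0.1306] [0.555 0.134 0.315]
lens [(0.64, [0.5565, 0.1066])]
seat [(0.9, [0.8091, 0.1739])]
clamp_tab [(0.62, [0.5543, 0.2041])]
0.63 [255.1 139.8  44.3  67.9] ((553.9830322265625, 106.62788391113281), (63.95793151855469, 40.699302673339844), 88.14508819580078) [533.   74.7] [574.19995 138.5    ]
crownline z=.056 [91, 76, 77, 83, 111, 111, 111, 112, 110, 113, 114, 115, 116, 115, 113, 163, 94, 154, 177, 178, 143, 133, 141, 149, 151, 150, 151, 152, 133, 149, 154, 153, 153, 153, 153, 135, 153, 154, 155, 154, 156, 155, 156, 156, 156, 156, 157, 157, 167, 178, 178, 178, 177, 176, 178, 178, 178, 178, 177, 177, 177, 178, 178, 156, 79, 78, 92, 92, 89, 92, 92, 93, 92, 92, 91, 94, 76, 62, 64, 58, 51, 52, 52, 54, 58, 68, 67, 65, 67, 163, 175, 173, 175, 173, 174, 175, 178, 176, 175, 175, 175, 175, 175, 175, 175, 175, 175, 175, 175, 175, 175, 175, 175, 175, 175]
z=.044 x-14 [75, 83, 105, 106, 105, 104, 103, 108, 115, 115, 117, 117, 141, 181, 131, 95, 148, 158, 156, 142, 121, 126, 132, 130, 131, 132, 131, 131, 132, 131, 133, 132, 132, 132, 132, 132, 133, 132, 133, 131, 133, 133, 132, 132, 132, 132, 133, 136, 151, 158, 158, 159, 157, 156, 155, 160, 160, 159, 157, 156, 160, 162, 154, 148, 110, 68, 84, 93, 94, 102, 158, 159, 159, 158, 160, 159, 158, 157, 159, 161, 160, 160, 163, 165, 159, 157, 135, 149, 150, 151, 166, 171, 171, 173, 171, 173, 175, 172, 173, 176, 174, 174, 174, 174, 174, 174, 174, 174, 174, 174, 174, 174, 174, 174, 174]
```

The lens sits on the rail at (0.554, 0.107), aligned within 2°, and the clamp tab is at y ≈ 0.203. Next I grip the tab.

```bash
python3 -m crank '[[[-0.4,0,4,0,0],[-0.4,0,8,0,0],[-0.4,0,12,0,0],[-0.4,0,14.5,0,0],[-0.4,0,14.5,0,0],[-0.4,0,14.5,-3,0],[-0.4,0,14.5,-6,0],[-0.4,0,14.5,-8.2,0],[-0.4,0,14.5,-8.2,0],[0,0,14.5,-8.2,0],[0.3,0,14.5,-8.2,0],[0.6,0,14.5,-8.2,0],[0.6,0,14.5,-8.2,0],[0.6,0,14.5,-8.2,0],[0.6,0,14.5,-8.2,0],[0.6,0,14.5,-8.2,0]]]'
```

```text
time: 24.32
tcp_pos: [0.554, 0.203, 0.0495]
tool_rot: [3.141, -0.0, 1.566]
force: [-2.6, -1.1, 7.1]
opening: 0.0232
finger_force: 30.0
```

```bash
python3 -m crank '[[[0.6,0,-0.5,0,0],[0.6,0,-1,0,0],[0.6,0,-1.5,0,0],[0.6,0,-2,0,0],[0.6,0,-2.4,0,0],[0.6,0,-2.6,0,0],[0.6,0,-2.8,0,0],[0.6,0,-2.9,0,0],[0.6,0,-3.0,0,0],[0.6,0,-3.1,0,0],[0.6,0,-3.2,0,0],[0.6,0,-3.3,0,0],[0.6,0,-3.4,0,0],[0.6,0,-3.45,0,0],[0.6,0,-3.45,0,0]]]'; python3 -m crank '[[[0.6,0,-0.05,0,0],[0.6,0,-0.1,0,0],[0.6,0,-0.1,0,0]]]'; python3 -m crank '[[[0.6,0,-0.05,0,0],[0.6,0,-0.1,0,0],[0.6,0,-0.1,0,0]]]'
```

```text
time: 25.57
tcp_pos: [0.5541, 0.1686, 0.0495]
tool_rot: [3.141, -0.0, 1.566]
force: [-3.1, 1.0, 7.2]
opening: 0.0233
finger_force: 30.0
time: 25.82
tcp_pos: [0.5541, 0.1677, 0.0495]
tool_rot: [3.141, -0.0, 1.566]
force: [-2.7, 1.6, 7.5]
opening: 0.0235
finger_force: 30.0
time: 26.07
tcp_pos: [0.5541, 0.1667, 0.0495]
tool_rot: [3.141, -0.0, 1.566]
force: [-3.8, 0.8, 7.1]
opening: 0.0237
finger_force: 30.0
```

```bash
for i in 1; do python3 -m crank '[[[0.6,0,-0.05,0,0],[0.6,0,-0.1,0,0],[0.6,0,-0.1,0,0]]]'; python3 -m crank '[[[0.6,0,-0.05,0,0],[0.6,0,-0.1,0,0],[0.6,0,-0.1,0,0]]]'; done | grep -E "tcp_pos|force:"
```

```text
tcp_pos: [0.5541, 0.1657, 0.0495]
force: [-3.8, 1.9, 6.8]
finger_force: 30.0
tcp_pos: [0.5541, 0.1647, 0.0495]
force: [-3.7, 2.3, 7.5]
finger_force: 30.0
```

```bash
{ python3 -m crank '[[[0.6,0,-0.05,0,0],[0.6,0,-0.1,0,0],[0.6,0,-0.1,0,0]]]'; python3 -m crank '[[[0.6,0,-0.05,0,0],[0.6,0,-0.1,0,0],[0.6,0,-0.1,0,0]]]'; } | grep -E "tcp_pos|force:"; python3 chk.py
```

```text
tcp_pos: [0.5541, 0.1637, 0.0495]
force: [-3.7, 1.6, 7.3]
finger_force: 30.0
tcp_pos: [0.554, 0.1627, 0.0495]
force: [-2.4, 2.4, 6.7]
finger_force: 30.0
[0.5541 0.1627 0.0495] [0.555 0.239 0.233]
lens [(0.73, [0.5556, 0.1003])]
seat []
clamp_tab [(0.72, [0.553, 0.1657])]
0.97 [255.8 296.1  46.3  23.4] ((553.8443603515625, 101.20808410644531), (23.710264205932617, 36.90955352783203), 89.52385711669922) [535.3  89.2] [572.2 113. ]
crownline z=.056 [26, 26, 26, 28, 27, 27, 24, 29, 27, 27, 24, 19, 11, 18, 17, 17, 19, 18, 18, 19, 18, 19, 21, 23, 27, 46, 46, 46, 46, 46, 48, 135, 138, 139, 139, 133, 125, 139, 139, 139, 139, 138, 55, 40, 46, 46, 46, 43, 41, 38, 36, 30, 34, 32, 40, 38, 21, 17, 21, 24, 23, 22, 24, 25, 27, 28, 29, 32, 43, 41, 114, 113, 103, 107, 116, 158, 166, 168, 172, 169, 169, 172, 173, 172, 172, 173, 173, 173, 174, 172, 167, 109, 122, 96, 168, 167, 167, 168, 170, 171, 170, 170, 170, 169, 171, 174, 171, 170, 169, 172, 172, 170, 168, 170, 174]
z=.044 x-14 [24, 28, 27, 25, 24, 20, 16, 16, 20, 17, 15, 16, 17, 20, 20, 18, 19, 20, 18, 25, 45, 45, 47, 45, 46, 45, 91, 121, 121, 120, 120, 120, 119, 121, 121, 120, 120, 122, 61, 41, 45, 44, 44, 45, 44, 37, 37, 35, 30, 23, 18, 22, 18, 20, 18, 17, 18, 20, 24, 23, 24, 24, 37, 36, 36, 35, 48, 95, 92, 90, 93, 93, 92, 98, 132, 146, 145, 150, 148, 147, 150, 149, 147, 148, 148, 146, 148, 149, 147, 146, 126, 128, 113, 145, 165, 164, 163, 163, 164, 165, 168, 168, 169, 170, 168, 169, 172, 169, 166, 168, 171, 171, 171, 173, 173]
```

```bash
{ python3 -m crank '[[[0.6,0,-0.05,0,0],[0.6,0,-0.1,0,0],[0.6,0,-0.1,0,0]]]'; python3 -m crank '[[[0.6,0,-0.05,0,0],[0.6,0,-0.1,0,0],[0.6,0,-0.1,0,0]]]'; python3 -m crank '[[[0.6,0,-0.05,0,0],[0.6,0,-0.1,0,0],[0.6,0,-0.1,0,0]]]'; } | grep -E "tcp_pos|force:"
```

```text
tcp_pos: [0.5541, 0.1617, 0.0495]
force: [-2.5, 2.1, 7.4]
finger_force: 30.0
tcp_pos: [0.5541, 0.1607, 0.0496]
force: [-4.2, 2.1, 7.3]
finger_force: 30.0
tcp_pos: [0.5541, 0.1597, 0.0495]
force: [-2.7, 2.2, 7.0]
finger_force: 30.0
```

```bash
{ python3 -m crank '[[[0.6,0,-0.05,0,0],[0.6,0,-0.1,0,0],[0.6,0,-0.1,0,0]]]'; python3 -m crank '[[[0.6,0,-0.05,0,0],[0.6,0,-0.1,0,0],[0.6,0,-0.1,0,0]]]'; } | grep -E "tcp_pos|force:"; python3 chk.py | head -6
```

```text
tcp_pos: [0.5541, 0.1596, 0.0495]
force: [-4.1, 14.3, 5.7]
finger_force: 30.0
tcp_pos: [0.5542, 0.1595, 0.0496]
force: [-6.2, 23.5, 5.4]
finger_force: 30.0
[0.5541 0.1595 0.0496] [0.555 0.235 0.234]
lens [(0.93, [0.5576, 0.095])]
seat []
clamp_tab [(0.92, [0.5539, 0.1628])]
0.85 [254.9 293.5  44.1  21.7] ((553.966552734375, 98.12635803222656), (23.61821937561035, 36.749656677246094), 89.31996154785156) [535.5  86.1] [572.2 110. ]
crownline z=.056 [27, 24, 23, 24, 27, 24, 26, 27, 24, 21, 16, 18, 15, 20, 19, 17, 16, 20, 19, 20, 21, 17, 23, 41, 47, 47, 47, 48, 43, 97, 141, 139, 139, 138, 138, 123, 129, 139, 139, 140, 102, 39, 46, 44, 44, 44, 42, 41, 38, 32, 29, 37, 39, 40, 34, 19, 20, 22, 23, 24, 24, 25, 28, 27, 29, 31, 37, 41, 73, 114, 116, 112, 105, 144, 170, 168, 166, 171, 171, 169, 171, 172, 172, 172, 172, 172, 173, 173, 173, 174, 145, 125, 114, 142, 167, 168, 165, 170, 172, 170, 170, 170, 169, 170, 172, 174, 169, 169, 168, 174, 169, 168, 167, 172, 173]
```

The clamp is snug (23 N). I ease off, let go and withdraw.

```bash
python3 -m crank '[[[0.6,0,0.15,0,0],[0.5,0,0.15,0,0],[0.2,0,0.15,0,0],[-0.2,0,0.15,0,0],[-0.4,0,0.15,0,0],[-0.4,0,0.15,0,0],[-0.4,0,0.15,3,0],[-0.4,0,-2,7,0],[-0.4,0,-6,10,0],[-0.4,0,-10,10,0],[-0.4,0,-10,10,0],[-0.4,0,-10,10,0]]]' | grep -E "tcp|force"
python3 chk.py
```

```text
tcp_pos: [0.5543, 0.0554, 0.1497]
force: [0.1, 0.1, -0.6]
finger_force: 0.0
[0.554  0.0566 0.149 ] [0.555 0.132 0.333]
lens [(0.78, [0.5575, 0.0994])]
seat [(0.65, [0.8085, 0.1768]), (0.56, [0.5554, 0.1237]), (0.2, [0.5555, 0.0988])]
clamp_tab [(0.95, [0.5526, 0.1619]), (0.77, [0.8388, 0.2781])]
0.7 [255.6 147.4  40.5  64.1] ((554.274658203125, 95.70393371582031), (62.347137451171875, 40.3424186706543), 88.83735656738281) [533.6  64.6] [573.89996  127.200005]
crownline z=.056 [77, 79, 78, 99, 114, 112, 113, 115, 107, 117, 117, 116, 163, 181, 178, 148, 135, 137, 154, 154, 152, 154, 154, 154, 155, 155, 155, 153, 137, 154, 156, 156, 156, 156, 152, 139, 156, 157, 158, 157, 159, 158, 159, 170, 132, 84, 91, 92, 87, 91, 93, 91, 92, 92, 93, 81, 63, 65, 62, 50, 50, 60, 66, 66, 62, 107, 178, 181, 181, 181, 180, 180, 181, 181, 181, 181, 182, 181, 181, 181, 181, 181, 181, 182, 182, 178, 176, 174, 178, 179, 177, 177, 177, 177, 177, 177, 180, 180, 177, 177, 175, 174, 174, 174, 174, 174, 174, 174, 174, 174, 174, 174, 174, 174, 174]
z=.044 x-14 [78, 91, 105, 106, 105, 105, 104, 113, 118, 128, 179, 180, 181, 173, 144, 121, 127, 135, 134, 133, 133, 134, 134, 134, 134, 134, 135, 134, 134, 134, 134, 134, 135, 134, 134, 134, 133, 134, 134, 134, 134, 133, 133, 149, 110, 87, 91, 94, 145, 164, 162, 161, 161, 166, 165, 164, 163, 164, 168, 167, 167, 160, 140, 130, 131, 144, 161, 164, 163, 162, 161, 160, 164, 163, 162, 161, 162, 164, 162, 161, 160, 163, 163, 162, 161, 165, 162, 171, 172, 171, 173, 173, 175, 177, 174, 177, 178, 176, 176, 178, 178, 175, 175, 177, 177, 177, 177, 177, 177, 177, 177, 177, 177, 177, 177]
```

```bash
python3 -c "
from cell import ticket
print(ticket.sign_off())"
```

```text
the job is handed in; nothing more can be done
None
```

I turned the lens over, laid it flat side down on the small grey viewer's rail and clamped it against the fence. The last wrist-camera check showed it within about 3 mm of the seat and aligned within about 1°. The arm is clear and I handed the job in at about 28 s; no verdict came back, and I did not re-check the bottle, tip box or flask.

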